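# Make up two sample kits on the lab bench

## Robot

A 6-joint arm with a two-finger parallel gripper is mounted at the origin on the work surface. World frame = base frame: x ahead of the robot, y to its left, z up, the work surface at z = 0. Lengths are in mm, angles in rad, forces in N, time in s.
With the tool pointing down it reaches from about 350 to 975 mm from the base axis. Payload 7.1 kg.
Tool frame: the origin (TCP) lies on the mounting face of the last link; the fingertips stand 182 mm ahead of it and the grasp point (between the pads) lies 163 mm ahead of it (ctrl.tcp_to_tips is the distance from the TCP to the fingertips, in mm); z points along the fingers, y is the direction in which the jaws open and shut (so a half turn about z gives the same grasp; the last joint's range is limited). The gripper opens to 88 mm and grips with 3 to 60 N. Pads are 20 mm wide; open, the fingers measure 115 mm over their backs; the gripper's body (75 mm by 178 mm) begins 61 mm behind the grasp point.
Start: joints at [1.22, 0.423, 1.63, -0, 1.089, -0.019], TCP at [203.559, 590.906, 404.675] pointing down, gripper open.
Joint ranges: [-3, 3], [-0.9, 2.11], [0.09, 2.58], [-1.31, 4.45], [0.11, 2.69], [-2.54, 2.54]. Speed limits (rad/s): [2.39, 2.39, 3.01, 3.14, 3.14, 3.14].

## Interface

Orientations are given as a rotation vector (axis times angle).
In Python, from workcell import ctrl gives the robot as it stands. The module is installed in compiled form; this text tells all that it offers.
- The arm moves only by the tool send_rows, never from a script. Its argument "commands" is a list of rows, each an object with "translation": the shift along the world's x, y, z normalised to -1 to 1, where 1 is 0.1 m, a list of three; "twist": the turn, a rotation vector about the world's x, y, z normalised to -1 to 1, where 1 is 0.5 rad, a list of three. A call has exactly 10 rows; each row is the pose to reach, as a shift and turn from the pose commanded when the call began; what a row does not reach only later rows make up. A row lasts 1/10 s, in which the tool goes at most 50 mm and 8.59 degrees, less where a joint would pass 70% of its speed; a pose out of reach is approached as far as the arm can. A call with a number of a shift or a turn outside -1 to 1 is refused whole. A call with a gripper value outside its range is refused whole. "grip" is the closure, from -1 (fully open) to 1 (shut), set as the call begins (left out, the last holds). The fingers move at their own pace and stop on an object; the grip force is fixed at half the most. Time passes only in rows, so rows that repeat a pose let the fingers close, or fill a call up. It gives the time, the measured TCP pose, the force and the opening at its end, in the units of the state.
- ctrl.get_obs(): the state, without advancing time (a new reading comes with each control period).
- ctrl.get_image(name): name is "scene" or "top" or "wrist"; returns a dict with "img" (420x560x3 uint8, red, green, blue), "intrinsics" (3x3 intrinsics, pixels), "dist" ([k1, k2, p1, p2, k3] as OpenCV has them; the pictures are not rectified), "cam_to_world" (4x4, takes a point from camera to world coordinates). Camera axes: x right, y down, z forward; pixel columns grow to the right and rows downward; lengths in mm; the calibration is good to about 2 mm. A picture is of the moment at which its call begins. There is no depth.
- ctrl.close_job(): hands the job in, once; it reports no verdict.
The state is a dict: "t": time; "qpos": joint angles; "qvel": joint speeds; "joint_torque": joint torques, N m; "ee_pos": TCP position; "orientation": TCP orientation; "ft_force": force on the tool from outside, world axes, zero at the start; "moment": the same for the moment, N m; "width": finger opening in mm.
Only numpy, scipy, OpenCV 4.12 (cv2) and the standard library are available. Lean on these libraries where they do the work, as an engineer would, in place of code of your own. Each camera call takes 0.05 s, during which the arm holds its last target. There are 200 camera calls.

## Task

Make up two kits from the stock: in the three-bay tray the wide pot goes in the middle bay, the tall tube and the dropper bottle in the end bays (either way round); in the two-bay tray the slide box and the short tube, one in each bay (either way round). Everything must stand upright (slide box lid up), flat on the floor of its bay. Set things down gently without dropping or knocking any over, and leave the rubber stopper and the glass dish where they are.

Things in the scene. Friction and masses are not known exactly. Their poses are not given: they have to be found in the camera images.
- tray3: Kit tray with three bays in a row: grey plastic, long and narrow, 208 x 82 mm, low walls 4 mm thick whose tops are 9 mm above the bench, floor 2 mm thick; it does not move. Origin: centre of its underside on the bench; x runs along the row of bays, y across, z up. Bay centres on the x axis: x = -71, 0 and +71 mm. Inside, the middle bay is 76 mm along x, each end bay 58 mm, all are 74 mm along y. Keep fingertips above the walls when setting down.
- tray2: Kit tray with two bays: grey plastic, nearly square, 136 x 112 mm, low walls 4 mm thick whose tops are 9 mm above the bench, floor 2 mm thick; it does not move. Origin: centre of its underside on the bench; x runs from bay to bay, y along the bays, z up. Bay centres at x = -33 and +33 mm, y = 0; each bay is 62 mm along x and 104 mm along y inside. The slide box fits a bay only with its long side along the tray's y.
- tall_tube: Tall flat-bottomed screw-cap tube, standing: slim white cylinder, 28 mm diameter, 96 mm tall, the top 20 mm an orange cap of the same width with a small black disc in its top. About 40 g. Origin: centre of its underside; z up along its axis. The tallest thing of the stock.
- short_tube: Short flat-bottomed screw-cap tube, standing: stubby white cylinder, 36 mm diameter, 58 mm tall, the top 16 mm a plain orange cap of the same width. About 35 g. Origin: centre of its underside; z up along its axis.
- pot: Wide screw-cap sample pot, standing: 50 mm tall, white body 48 to 50 mm diameter, flat orange lid (the top 14 mm) 52 mm diameter. About 60 g. Origin: centre of its underside; z up.
- dropper: Dropper bottle, standing: white round body 34 mm diameter, straight up to 42 mm, then a shoulder and a pointed orange conical cap (18 mm wide at its foot) up to 70 mm. Grip it by the body. About 40 g. Origin: centre of its underside; z up.
- slide_box: Flat-lying closed box for microscope slides: 32 mm (its x) by 82 mm (its y), 38 mm high (z); white with an orange lid (top 11 mm) that does not open, and a paper label on top. About 60 g. Origin: centre of its underside; z up.
- stopper: Black rubber stopper, a bystander to be left alone: 26 mm diameter, 22 mm high, loose on the bench among the stock. Origin: centre of its underside.
- dish: Round covered glass dish, a bystander to be left alone: 64 mm diameter, 14 mm high, loose on the bench behind the stock. Origin: centre of its underside.

How it is judged:
By the outcome, as a careful person would: the job done as asked, in the order asked, and still so for the second after the job is handed in, with the robot touching nothing.
It also fails if it takes over 115 s, if anything falls off the work surface, if the arm or the gripper's body presses on something with over 40 N, if the wrist force passes 120 N, or if a joint passes its speed limit or range.

## Working session

There is one attempt and no reset: what is moved stays moved. The work goes in short steps, Python scripts to look and compute and a tool call to move; the robot and the scene stay as the last step left them, time stands still between calls to the robot, and variables do not carry over. Pictures are saved under pics/ and viewed, about 12 in all and at most 16, crops included, and the job is handed in when it is done.

Besides the shell and the picture viewer there is one more tool, called as name(argument=value, ...) on one line, values as JSON. send_rows: Moves the arm, as the interface text tells. Its arguments: {"type":"object","properties":{"commands":{"type":"array","items":{"type":"object","properties":{"translation":{"type":"array","items":{"type":"number"}},"twist":{"type":"array","items":{"type":"number"}}}}},"grip":{"type":"number"}},"required":["commands"]}

```bash
mkdir -p pics
cat > h.py <<'E'
import numpy as np, cv2
from workcell import ctrl
def shot(name, fn):
    d=ctrl.get_image(name); cv2.imwrite(f'pics/{fn}.png', d['img'][:,:,::-1]); np.savez(f'pics/{fn}.npz', **{k:np.array(v) for k,v in d.items()}); return d
def load(fn): return np.load(f'pics/{fn}.npz')
def px2w(d,pts,z):
    K=np.array(d['intrinsics'],float);T=np.array(d['cam_to_world'],float)
    u=cv2.undistortPoints(np.array(pts,float).reshape(-1,1,2),K,np.array(d['dist'],float))[:,0]
    r=np.c_[u,np.ones(len(u))]@T[:3,:3].T; c=T[:3,3]
    return c+r*((z-c[2])/r[:,2])[:,None]
def w2px(d,P):
    T=np.linalg.inv(np.array(d['cam_to_world'],float))
    return cv2.projectPoints(np.array(P,float).reshape(-1,1,3),cv2.Rodrigues(T[:3,:3])[0],T[:3,3],np.array(d['intrinsics'],float),np.array(d['dist'],float))[0][:,0]
E
python3 - <<'E'
from h import *
for n in('top','scene'):
    d=shot(n,n+'0'); print(n,np.round(d['cam_to_world'],2).tolist(),np.round(d['intrinsics'],1).tolist())
print(ctrl.get_obs())
E
```

```text
top [[0.02, -0.98, 0.19, 422.38], [-1.0, -0.02, -0.0, -16.59], [0.0, -0.19, -0.98, 1058.09], [0.0, 0.0, 0.0, 1.0]] [[441.3, 0.0, 281.7], [0.0, 441.3, 208.1], [0.0, 0.0, 1.0]]
scene [[0.82, 0.38, -0.43, 1021.1], [0.58, -0.54, 0.61, -545.9], [-0.0, -0.75, -0.67, 644.7], [0.0, 0.0, 0.0, 1.0]] [[498.1, 0.0, 282.2], [0.0, 498.1, 209.3], [0.0, 0.0, 1.0]]
{'t': 0.1, 'qpos': array([ 1.21999996e+00,  4.23751649e-01,  1.63060473e+00,  1.44173187e-05,
        1.08860799e+00, -1.89846590e-02]), 'qvel': array([-0.0001941 , -0.0013444 , -0.00210581,  0.00217013, -0.00045726,
       -0.00156957]), 'joint_torque': array([-6.50626625e-04, -5.45606017e+01, -2.74324751e+01,  6.44742837e-02,
        1.87732698e-02, -5.68578128e-05]), 'ee_pos': array([203.47593474, 590.68306443, 403.99071454]), 'orientation': array([-5.18787417e-01, -3.09819242e+00,  2.11409160e-03]), 'ft_force': array([0.47969458, 0.57822126, 0.68860911]), 'moment': array([0.05575036, 0.00152098, 0.06728393]), 'width': 87.7443230256821}
```

View pics/top0.png

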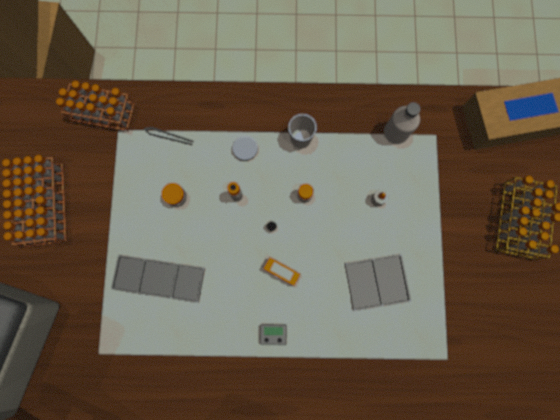

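View pics/scene0.png

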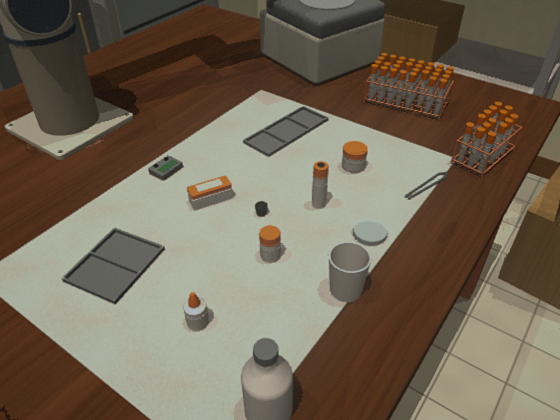

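```bash
cat > m.py <<'E'
from h import *
from scipy.optimize import least_squares
def cyl(r,z0,z1,r1=None):
    a=np.linspace(0,2*np.pi,40,endpoint=False); r1=r if r1 is None else r1
    f=lambda r,z:np.c_[r*np.cos(a),r*np.sin(a),0*a+z]
    return np.r_[f(r,z0),f(r1,z1)]
def box(x,y,z0,z1): return np.array([[i*x/2,j*y/2,z] for i in(-1,1) for j in(-1,1) for z in(z0,z1)])
CAP=dict(tall=cyl(14,76,96),short=cyl(18,42,58),pot=cyl(26,36,50),dropper=cyl(9,44,70,1),slide=box(32,82,27,38))
def hullc(d,pts,x,y):
    h=cv2.convexHull(w2px(d,pts+[x,y,0]).astype(np.float32)); m=cv2.moments(h)
    return np.array([m['m10']/m['m00'],m['m01']/m['m00']])
def orange(d,lo=15):
    im=cv2.cvtColor(np.array(d['img']),cv2.COLOR_RGB2HSV)
    m=cv2.inRange(im,(5,150,70),(25,255,255))
    n,l,s,c=cv2.connectedComponentsWithStats(m)
    return l,[(i,c[i],s[i,4]) for i in range(1,n) if s[i,4]>lo]
def solve(d,pts,c,g):
    return least_squares(lambda p:hullc(d,pts,*p)-c,g).x
E
python3 - <<'E'
from m import *
g={'top0':dict(tall=(234,188),short=(305,193),pot=(173,195),dropper=(380,196)),'scene0':dict(tall=(320,171),short=(270,236),pot=(355,150),dropper=(194,298))}
for n in g:
    d=load(n); l,cs=orange(d,8)
    for k,v in g[n].items():
        i,c,a=min(cs,key=lambda q:np.hypot(*(q[1]-v)))
        print(n,k,c.round(1),a,solve(d,CAP[k],c,px2w(d,[c],60)[0][:2]).round(1))
d=load('top0')
im=d['img'][150:360,100:430]; im=cv2.resize(im,None,fx=2.4,fy=2.4,interpolation=cv2.INTER_CUBIC)
cv2.imwrite('pics/c.png',np.clip(im[:,:,::-1]*1.3,0,255))
def show(mask,lab,z):
    cn,_=cv2.findContours(mask,cv2.RETR_EXTERNAL,cv2.CHAIN_APPROX_NONE)
    for c in cn:
        if cv2.contourArea(c)>80:
            w=px2w(d,c[:,0]+0.0,z)[:,:2].astype(np.float32); r=cv2.minAreaRect(w)
            if lab=='tray' and min(r[1])<70: continue
            print(lab,np.round(c[:,0].mean(0)),np.round(r[0],1),np.round(r[1],1),r[2],np.round(cv2.boxPoints(r)).tolist())
g=cv2.cvtColor(d['img'],cv2.COLOR_RGB2GRAY); print(d['img'][285,370],d['img'][240,300])
hsv=cv2.cvtColor(d['img'],cv2.COLOR_RGB2HSV)
m=((g<130)*255).astype(np.uint8); m[:125]=0;m[352:]=0;m[:,:110]=0;m[:,440:]=0
show(m,'tray',9)
m=cv2.inRange(hsv,(5,150,70),(25,255,255)); m[:250]=0;m[300:]=0;m[:,:250]=0;m[:,310:]=0
show(cv2.morphologyEx(m,cv2.MORPH_CLOSE,np.ones((9,9))),'slide',36)
E
```

```text
top0 tall [233.1 188.7] 98 [649.3  92.9]
top0 short [305.3 191.4] 170 [653.8 -71.4]
top0 pot [172.3 193.7] 354 [645.  240.8]
top0 dropper [381.9 195.3] 20 [ 648.6 -252.4]
scene0 tall [320.  169.7] 163 [649.9  93.2]
scene0 short [268.9 235.2] 321 [653.  -70.9]
scene0 pot [354.6 149.7] 350 [643.7 243.1]
scene0 dropper [193.1 300.5] 114 [ 642.  -246.1]
[118 117 112] [151 159 150]
tray [158. 278.] [448.7 271.3] [211.1  84. ] 82.37142944335938 [[393.0, 172.0], [476.0, 161.0], [504.0, 370.0], [421.0, 382.0]]
tray [376. 282.] [ 448.5 -242.3] [111.6 140.5] 9.818115234375 [[382.0, -183.0], [405.0, -321.0], [515.0, -302.0], [491.0, -164.0]]
tray [267. 145.] [708.7   1.6] [248.4 825.7] 0.9372380971908569 [[578.0, 412.0], [591.0, -413.0], [840.0, -409.0], [826.0, 416.0]]
slide [281. 271.] [468.5 -18. ] [79.3 29.7] 62.10982894897461 [[437.0, -46.0], [463.0, -60.0], [500.0, 10.0], [474.0, 24.0]][ WARN:0@1.723] global loadsave.cpp:1063 imwrite_ Unsupported depth image for selected encoder is fallbacked to CV_8U.
```

View pics/c.png

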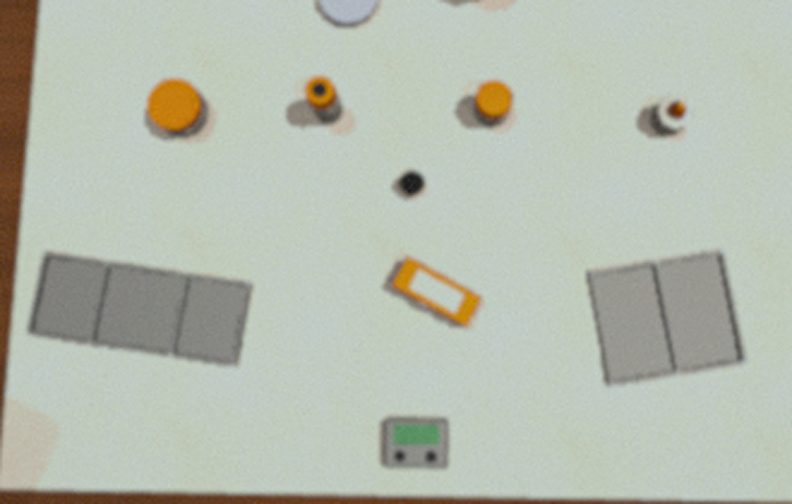

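send_rows(commands=[{"translation": [0.09, -0.07, -0.02], "twist": [0, 0, -0.055]}, {"translation": [0.18, -0.14, -0.04], "twist": [0, 0, -0.11]}, {"translation": [0.27, -0.21, -0.06], "twist": [0, 0, -0.165]}, {"translation": [0.36, -0.28, -0.08], "twist": [0, 0, -0.22]}, {"translation": [0.45, -0.35, -0.1], "twist": [0, 0, -0.275]}, {"translation": [0.54, -0.42, -0.12], "twist": [0, 0, -0.33]}, {"translation": [0.63, -0.49, -0.14], "twist": [0, 0, -0.385]}, {"translation": [0.72, -0.56, -0.16], "twist": [0, 0, -0.44]}, {"translation": [0.81, -0.63, -0.18], "twist": [0, 0, -0.495]}, {"translation": [0.9, -0.7, -0.2], "twist": [0, 0, -0.55]}], grip=-1)

```text
t: 1.1
ee_pos: [294.3, 520.3, 384.5]
orientation: [0.942, 2.997, 0.0]
ft_force: [-1.1, -0.1, 0.6]
width: 87.8
```

send_rows(commands=[{"translation": [0.09, -0.07, -0.02], "twist": [0, 0, -0.055]}, {"translation": [0.18, -0.14, -0.04], "twist": [0, 0, -0.11]}, {"translation": [0.27, -0.21, -0.06], "twist": [0, 0, -0.165]}, {"translation": [0.36, -0.28, -0.08], "twist": [0, 0, -0.22]}, {"translation": [0.45, -0.35, -0.1], "twist": [0, 0, -0.275]}, {"translation": [0.54, -0.42, -0.12], "twist": [0, 0, -0.33]}, {"translation": [0.63, -0.49, -0.14], "twist": [0, 0, -0.385]}, {"translation": [0.72, -0.56, -0.16], "twist": [0, 0, -0.44]}, {"translation": [0.81, -0.63, -0.18], "twist": [0, 0, -0.495]}, {"translation": [0.9, -0.7, -0.2], "twist": [0, 0, -0.55]}])

```text
t: 2.1
ee_pos: [384.3, 450.3, 364.5]
orientation: [-1.344, -2.84, -0.0]
ft_force: [0.1, -0.6, -0.3]
width: 87.6
```

send_rows(commands=[{"translation": [0.09, -0.07, -0.02], "twist": [0, 0, -0.055]}, {"translation": [0.18, -0.14, -0.04], "twist": [0, 0, -0.11]}, {"translation": [0.27, -0.21, -0.06], "twist": [0, 0, -0.165]}, {"translation": [0.36, -0.28, -0.08], "twist": [0, 0, -0.22]}, {"translation": [0.45, -0.35, -0.1], "twist": [0, 0, -0.275]}, {"translation": [0.54, -0.42, -0.12], "twist": [0, 0, -0.33]}, {"translation": [0.63, -0.49, -0.14], "twist": [0, 0, -0.385]}, {"translation": [0.72, -0.56, -0.16], "twist": [0, 0, -0.44]}, {"translation": [0.81, -0.63, -0.18], "twist": [0, 0, -0.495]}, {"translation": [0.9, -0.7, -0.2], "twist": [0, 0, -0.55]}])

```text
t: 3.1
ee_pos: [474.3, 380.3, 344.5]
orientation: [-1.72, -2.629, 0.0]
ft_force: [0.4, 0.4, -0.1]
width: 87.9
```

send_rows(commands=[{"translation": [0.09, -0.07, -0.02], "twist": [0, 0, -0.055]}, {"translation": [0.18, -0.14, -0.04], "twist": [0, 0, -0.11]}, {"translation": [0.27, -0.21, -0.06], "twist": [0, 0, -0.165]}, {"translation": [0.36, -0.28, -0.08], "twist": [0, 0, -0.22]}, {"translation": [0.45, -0.35, -0.1], "twist": [0, 0, -0.275]}, {"translation": [0.54, -0.42, -0.12], "twist": [0, 0, -0.33]}, {"translation": [0.63, -0.49, -0.14], "twist": [0, 0, -0.385]}, {"translation": [0.72, -0.56, -0.16], "twist": [0, 0, -0.44]}, {"translation": [0.81, -0.63, -0.18], "twist": [0, 0, -0.495]}, {"translation": [0.9, -0.7, -0.2], "twist": [0, 0, -0.55]}])

```text
t: 4.1
ee_pos: [564.3, 310.3, 324.5]
orientation: [-2.065, -2.368, 0.0]
ft_force: [-0.1, 0.1, 0.5]
width: 88.2
```

send_rows(commands=[{"translation": [0.1, -0.08, -0.04], "twist": [0, 0, -0.06]}, {"translation": [0.2, -0.16, -0.08], "twist": [0, 0, -0.12]}, {"translation": [0.3, -0.24, -0.12], "twist": [0, 0, -0.18]}, {"translation": [0.4, -0.32, -0.16], "twist": [0, 0, -0.24]}, {"translation": [0.5, -0.4, -0.2], "twist": [0, 0, -0.3]}, {"translation": [0.6, -0.5, -0.25], "twist": [0, 0, -0.36]}, {"translation": [0.7, -0.6, -0.25], "twist": [0, 0, -0.42]}, {"translation": [0.78, -0.66, -0.25], "twist": [0, 0, -0.48]}, {"translation": [0.82, -0.69, -0.25], "twist": [0, 0, -0.54]}, {"translation": [0.82, -0.69, -0.25], "twist": [0, 0, -0.54]}])

```text
t: 5.1
ee_pos: [646.2, 241.4, 299.9]
orientation: [2.364, 2.069, 0.001]
ft_force: [0.2, -0.0, -0.1]
width: 87.9
```

Run:
```python
from m import *
d=shot('wrist','w1'); o=ctrl.get_obs(); print(o['ee_pos'],o['orientation'],o['t'])
l,cs=orange(d,200); print(cs)
for i,c,a in cs: print(solve(d,CAP['pot'],c,px2w(d,[c],50)[0][:2]).round(1))
R=cv2.Rodrigues(o['orientation'])[0]; print('jaw',np.degrees(np.arctan2(R[1,1],R[0,1])))
```

```text
[645.7216178  241.83113756 299.86361705] [-2.36257927e+00 -2.07067446e+00 -5.15356059e-04] 5.15
[(1, array([280.38029757, 225.60166817]), np.int32(4436))]
[643.1 242.2]
jaw -7.534335165032482
```

View pics/w1.png

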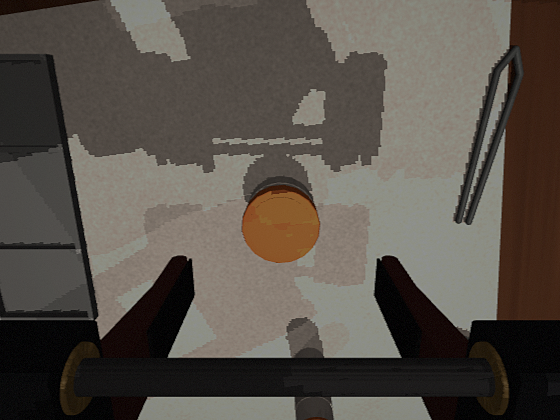

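The wrist view shows the pot lid at px (280, 226), centred between the open fingers with nothing in their way. It measures about (644, 242), which agrees with the other views, so I'm descending.

send_rows(commands=[{"translation": [-0.02, 0, -0.12]}, {"translation": [-0.02, 0, -0.24]}, {"translation": [-0.02, 0, -0.36]}, {"translation": [-0.02, 0, -0.48]}, {"translation": [-0.02, 0, -0.6]}, {"translation": [-0.02, 0, -0.72]}, {"translation": [-0.02, 0, -0.82]}, {"translation": [-0.02, 0, -0.92]}, {"translation": [-0.02, 0, -0.98]}, {"translation": [-0.02, 0, -1.0]}])

```text
validation failed for argument at $.co...
```

send_rows(commands=[{"translation": [0, 0, 0]}, {"translation": [0, 0, 0]}, {"translation": [0, 0, 0]}, {"translation": [0, 0, 0]}, {"translation": [0, 0, 0]}, {"translation": [0, 0, 0]}, {"translation": [0, 0, 0]}, {"translation": [0, 0, 0]}, {"translation": [0, 0, 0]}, {"translation": [0, 0, 0]}], grip=1)

```text
validation failed for argument at $.co...
```

send_rows(commands=[{"translation": [-0.02, 0, -0.12], "twist": [0, 0, 0]}, {"translation": [-0.02, 0, -0.24], "twist": [0, 0, 0]}, {"translation": [-0.02, 0, -0.36], "twist": [0, 0, 0]}, {"translation": [-0.02, 0, -0.48], "twist": [0, 0, 0]}, {"translation": [-0.02, 0, -0.6], "twist": [0, 0, 0]}, {"translation": [-0.02, 0, -0.72], "twist": [0, 0, 0]}, {"translation": [-0.02, 0, -0.82], "twist": [0, 0, 0]}, {"translation": [-0.02, 0, -0.92], "twist": [0, 0, 0]}, {"translation": [-0.02, 0, -0.98], "twist": [0, 0, 0]}, {"translation": [-0.02, 0, -1.0], "twist": [0, 0, 0]}])

```text
t: 6.15
ee_pos: [643.4, 241.8, 198.8]
orientation: [-2.362, -2.071, 0.001]
ft_force: [0.4, 0.3, -0.2]
width: 88.1
```

send_rows(commands=[{"translation": [0, 0, 0], "twist": [0, 0, 0]}, {"translation": [0, 0, 0], "twist": [0, 0, 0]}, {"translation": [0, 0, 0], "twist": [0, 0, 0]}, {"translation": [0, 0, 0], "twist": [0, 0, 0]}, {"translation": [0, 0, 0], "twist": [0, 0, 0]}, {"translation": [0, 0, 0], "twist": [0, 0, 0]}, {"translation": [0, 0, 0], "twist": [0, 0, 0]}, {"translation": [0, 0, 0], "twist": [0, 0, 0]}, {"translation": [0, 0, 0], "twist": [0, 0, 0]}, {"translation": [0, 0, 0], "twist": [0, 0, 0]}], grip=1)

```text
t: 7.15
ee_pos: [643.7, 241.9, 200.0]
orientation: [2.362, 2.071, 0.001]
ft_force: [-0.8, 0.1, 4.7]
width: 51.0
```

send_rows(commands=[{"translation": [0, 0, 0.15], "twist": [0, 0, 0]}, {"translation": [-0.05, 0, 0.3], "twist": [0, 0, 0]}, {"translation": [-0.15, 0.02, 0.4], "twist": [0, 0, 0]}, {"translation": [-0.28, 0.04, 0.4], "twist": [0, 0, 0]}, {"translation": [-0.4, 0.06, 0.4], "twist": [0, 0, 0]}, {"translation": [-0.52, 0.08, 0.4], "twist": [0, 0, 0]}, {"translation": [-0.64, 0.1, 0.4], "twist": [0, 0, 0]}, {"translation": [-0.76, 0.12, 0.4], "twist": [0, 0, 0]}, {"translation": [-0.88, 0.14, 0.4], "twist": [0, 0, 0]}, {"translation": [-1, 0.15, 0.4], "twist": [0, 0, 0]}])

```text
t: 8.15
ee_pos: [542.5, 257.1, 239.5]
orientation: [-2.362, -2.071, 0.0]
ft_force: [0.6, 0.3, -0.4]
width: 51.1
```

send_rows(commands=[{"translation": [-0.12, 0.02, 0], "twist": [0, 0, 0]}, {"translation": [-0.24, 0.04, 0], "twist": [0, 0, 0]}, {"translation": [-0.36, 0.06, 0], "twist": [0, 0, 0]}, {"translation": [-0.48, 0.08, 0], "twist": [0, 0, 0]}, {"translation": [-0.6, 0.1, 0], "twist": [0, 0, 0]}, {"translation": [-0.72, 0.12, 0], "twist": [0, 0, 0]}, {"translation": [-0.83, 0.13, 0], "twist": [0, 0, 0]}, {"translation": [-0.91, 0.14, 0], "twist": [0, 0, 0]}, {"translation": [-0.95, 0.145, 0], "twist": [0, 0, 0]}, {"translation": [-0.95, 0.145, 0], "twist": [0, 0, 0]}])

```text
t: 9.15
ee_pos: [448.2, 271.5, 239.7]
orientation: [2.362, 2.072, -0.0]
ft_force: [0.7, 0.3, 0.2]
width: 50.7
```

Run:
```python
from m import *
d=shot('wrist','w2'); s=shot('scene','s2'); o=ctrl.get_obs(); print(o['ee_pos'],o['ft_force'],o['t'],o['width'])
# predicted bay corners of middle bay drawn
c=np.array([448.5,271.3]); a=np.radians(82.37); ux=np.array([np.cos(a),np.sin(a)]); uy=np.array([-ux[1],ux[0]])
out=[]
for e in(d,s):
    im=np.array(e['img'][:,:,::-1]).copy(); im=np.clip(im*1.5,0,255).astype(np.uint8)
    for X,Y in((208,82),(76,74)):
        P=np.array([np.r_[c+i*X/2*ux+j*Y/2*uy,9] for i,j in((-1,-1),(-1,1),(1,1),(1,-1))])
        cv2.polylines(im,[np.round(w2px(e,P)).astype(int)],True,(0,0,255),1)
    out.append(im)
cv2.imwrite('pics/w2o.png',cv2.resize(np.vstack([out[0],out[1]])[::1],None,fx=.7,fy=.7))
```

```text
[448.86950412 271.51393832 239.7802468 ] [ 0.57720183 -0.38242276 -0.99163158] 9.25 50.6646916740443
```

View pics/w2o.png

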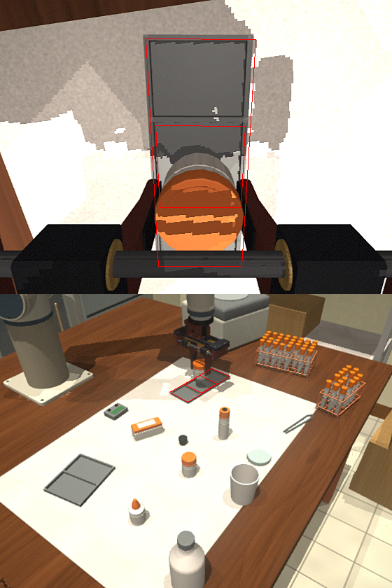

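The pot is held upright over the middle bay. The projected tray outline matches to about 2 mm, so I'm lowering it.

send_rows(commands=[{"translation": [0, 0, -0.06], "twist": [0, 0, 0]}, {"translation": [0, 0, -0.12], "twist": [0, 0, 0]}, {"translation": [0, 0, -0.18], "twist": [0, 0, 0]}, {"translation": [0, 0, -0.24], "twist": [0, 0, 0]}, {"translation": [0, 0, -0.28], "twist": [0, 0, 0]}, {"translation": [0, 0, -0.32], "twist": [0, 0, 0]}, {"translation": [0, 0, -0.34], "twist": [0, 0, 0]}, {"translation": [0, 0, -0.36], "twist": [0, 0, 0]}, {"translation": [0, 0, -0.37], "twist": [0, 0, 0]}, {"translation": [0, 0, -0.37], "twist": [0, 0, 0]}])

```text
t: 10.25
ee_pos: [448.6, 271.4, 202.7]
orientation: [2.362, 2.071, 0.0]
ft_force: [0.2, 0.1, -0.8]
width: 50.8
```

send_rows(commands=[{"translation": [0, 0, -0.005], "twist": [0, 0, 0]}, {"translation": [0, 0, -0.005], "twist": [0, 0, 0]}, {"translation": [0, 0, -0.005], "twist": [0, 0, 0]}, {"translation": [0, 0, -0.005], "twist": [0, 0, 0]}, {"translation": [0, 0, -0.005], "twist": [0, 0, 0]}, {"translation": [0, 0, -0.005], "twist": [0, 0, 0]}, {"translation": [0, 0, 0.05], "twist": [0, 0, 0]}, {"translation": [0, 0, 0.15], "twist": [0, 0, 0]}, {"translation": [0, 0, 0.3], "twist": [0, 0, 0]}, {"translation": [0, 0, 0.45], "twist": [0, 0, 0]}], grip=-1)

```text
t: 11.25
ee_pos: [448.6, 271.4, 248.8]
orientation: [2.362, 2.071, 0.0]
ft_force: [0.4, 0.6, 0.7]
width: 87.9
```

send_rows(commands=[{"translation": [0.02, -0.02, 0.1], "twist": [0, 0, 0]}, {"translation": [0.1, -0.1, 0.25], "twist": [0, 0, 0]}, {"translation": [0.2, -0.2, 0.4], "twist": [0, 0, 0]}, {"translation": [0.32, -0.3, 0.52], "twist": [0, 0, 0]}, {"translation": [0.44, -0.4, 0.52], "twist": [0, 0, 0]}, {"translation": [0.56, -0.5, 0.52], "twist": [0, 0, 0]}, {"translation": [0.68, -0.6, 0.52], "twist": [0, 0, 0]}, {"translation": [0.8, -0.7, 0.52], "twist": [0, 0, 0]}, {"translation": [0.9, -0.8, 0.52], "twist": [0, 0, 0]}, {"translation": [1, -0.9, 0.52], "twist": [0, 0, 0]}])

```text
t: 12.25
ee_pos: [549.3, 180.5, 299.2]
orientation: [-2.362, -2.071, 0.001]
ft_force: [0.2, 0.6, 0.1]
width: 87.5
```

send_rows(commands=[{"translation": [0.12, -0.11, 0], "twist": [0, 0, 0]}, {"translation": [0.24, -0.22, 0], "twist": [0, 0, 0]}, {"translation": [0.36, -0.33, 0], "twist": [0, 0, 0]}, {"translation": [0.48, -0.44, 0], "twist": [0, 0, 0]}, {"translation": [0.6, -0.55, 0], "twist": [0, 0, 0]}, {"translation": [0.72, -0.66, 0], "twist": [0, 0, 0]}, {"translation": [0.84, -0.76, 0], "twist": [0, 0, 0]}, {"translation": [0.94, -0.84, 0], "twist": [0, 0, 0]}, {"translation": [1, -0.88, 0], "twist": [0, 0, 0]}, {"translation": [1, -0.88, 0], "twist": [0, 0, 0]}])

```text
t: 13.25
ee_pos: [649.3, 92.8, 299.6]
orientation: [2.363, 2.07, 0.0]
ft_force: [0.1, 0.6, 0.2]
width: 88.1
```

Run:
```python
from m import *
d=shot('wrist','w3'); o=ctrl.get_obs(); print(o['ee_pos'],o['t'])
l,cs=orange(d,200)
for i,c,a in cs: print(c,a,solve(d,CAP['tall'],c,px2w(d,[c],86)[0][:2]).round(1))
d=shot('top','t3');l,cs=orange(d,50)
for i,c,a in cs:
  if 100<c[0]<430 and 140<c[1]<350: print(c.round(1),a)
print('exp pot', hullc(d,CAP['pot']+[0,0,2],448.5,271.3))
```

```text
[648.68881983  93.26239896 299.51974455] 13.3
[283.93009378 253.51832907] 1173 [648.5  92.7]
[317.62307692 415.77307692] 260 [655.  -26.3]
[312.  239.2] 69302
[305.1 191.4] 170
[280.6 271.1] 236
exp pot [153.29319285 277.95632951]
```

send_rows(commands=[{"translation": [0, 0, -0.1], "twist": [0, 0, 0]}, {"translation": [0, 0, -0.2], "twist": [0, 0, 0]}, {"translation": [0, 0, -0.3], "twist": [0, 0, 0]}, {"translation": [0, 0, -0.4], "twist": [0, 0, 0]}, {"translation": [0, 0, -0.5], "twist": [0, 0, 0]}, {"translation": [0, 0, -0.6], "twist": [0, 0, 0]}, {"translation": [0, 0, -0.68], "twist": [0, 0, 0]}, {"translation": [0, 0, -0.74], "twist": [0, 0, 0]}, {"translation": [0, 0, -0.765], "twist": [0, 0, 0]}, {"translation": [0, 0, -0.765], "twist": [0, 0, 0]}])

```text
t: 14.35
ee_pos: [648.5, 93.4, 222.9]
orientation: [-2.362, -2.071, 0.0]
ft_force: [-0.1, 0.5, 1.0]
width: 88.0
```

send_rows(commands=[{"translation": [0, 0, 0], "twist": [0, 0, 0]}, {"translation": [0, 0, 0], "twist": [0, 0, 0]}, {"translation": [0, 0, 0], "twist": [0, 0, 0]}, {"translation": [0, 0, 0], "twist": [0, 0, 0]}, {"translation": [0, 0, 0], "twist": [0, 0, 0]}, {"translation": [0, 0, 0], "twist": [0, 0, 0]}, {"translation": [0, 0, 0], "twist": [0, 0, 0]}, {"translation": [0, 0, 0], "twist": [0, 0, 0]}, {"translation": [0, 0, 0], "twist": [0, 0, 0]}, {"translation": [0, 0, 0], "twist": [0, 0, 0]}], grip=1)

```text
t: 15.35
ee_pos: [648.6, 93.4, 223.2]
orientation: [2.362, 2.071, -0.0]
ft_force: [0.8, -0.2, -0.4]
width: 26.9
```

send_rows(commands=[{"translation": [0, 0, 0.15], "twist": [0, 0, 0]}, {"translation": [-0.05, 0.02, 0.3], "twist": [0, 0, 0]}, {"translation": [-0.15, 0.07, 0.4], "twist": [0, 0, 0]}, {"translation": [-0.28, 0.14, 0.4], "twist": [0, 0, 0]}, {"translation": [-0.4, 0.2, 0.4], "twist": [0, 0, 0]}, {"translation": [-0.52, 0.26, 0.4], "twist": [0, 0, 0]}, {"translation": [-0.64, 0.32, 0.4], "twist": [0, 0, 0]}, {"translation": [-0.76, 0.38, 0.4], "twist": [0, 0, 0]}, {"translation": [-0.88, 0.44, 0.4], "twist": [0, 0, 0]}, {"translation": [-1, 0.5, 0.4], "twist": [0, 0, 0]}])

```text
t: 16.35
ee_pos: [547.5, 143.9, 263.0]
orientation: [-2.362, -2.071, 0.0]
ft_force: [-0.3, -0.2, -0.7]
width: 27.1
```

send_rows(commands=[{"translation": [-0.12, 0.06, 0], "twist": [0, 0, 0]}, {"translation": [-0.23, 0.12, 0], "twist": [0, 0, 0]}, {"translation": [-0.34, 0.18, 0], "twist": [0, 0, 0]}, {"translation": [-0.45, 0.25, 0], "twist": [0, 0, 0]}, {"translation": [-0.56, 0.32, 0], "twist": [0, 0, 0]}, {"translation": [-0.66, 0.38, 0], "twist": [0, 0, 0]}, {"translation": [-0.76, 0.44, 0], "twist": [0, 0, 0]}, {"translation": [-0.85, 0.5, 0], "twist": [0, 0, 0]}, {"translation": [-0.93, 0.55, 0], "twist": [0, 0, 0]}, {"translation": [-1, 0.575, 0], "twist": [0, 0, 0]}])

```text
t: 17.35
ee_pos: [448.0, 201.4, 263.2]
orientation: [2.362, 2.072, 0.0]
ft_force: [-0.7, -1.0, -0.1]
width: 27.3
```

send_rows(commands=[{"translation": [-0.05, 0, 0], "twist": [0, 0, 0]}, {"translation": [-0.085, 0, -0.03], "twist": [0, 0, 0]}, {"translation": [-0.095, 0, -0.1], "twist": [0, 0, 0]}, {"translation": [-0.095, 0, -0.16], "twist": [0, 0, 0]}, {"translation": [-0.095, 0, -0.22], "twist": [0, 0, 0]}, {"translation": [-0.095, 0, -0.28], "twist": [0, 0, 0]}, {"translation": [-0.095, 0, -0.33], "twist": [0, 0, 0]}, {"translation": [-0.095, 0, -0.36], "twist": [0, 0, 0]}, {"translation": [-0.095, 0, -0.375], "twist": [0, 0, 0]}, {"translation": [-0.095, 0, -0.375], "twist": [0, 0, 0]}])

```text
t: 18.35
ee_pos: [439.1, 200.9, 225.5]
orientation: [-2.362, -2.071, 0.0]
ft_force: [0.1, 0.8, -1.3]
width: 27.3
```

send_rows(commands=[{"translation": [0, 0, -0.005], "twist": [0, 0, 0]}, {"translation": [0, 0, -0.005], "twist": [0, 0, 0]}, {"translation": [0, 0, -0.005], "twist": [0, 0, 0]}, {"translation": [0, 0, -0.005], "twist": [0, 0, 0]}, {"translation": [0, 0, -0.005], "twist": [0, 0, 0]}, {"translation": [0, 0, 0.05], "twist": [0, 0, 0]}, {"translation": [0, 0, 0.15], "twist": [0, 0, 0]}, {"translation": [0, 0, 0.35], "twist": [0, 0, 0]}, {"translation": [0, 0, 0.6], "twist": [0, 0, 0]}, {"translation": [0, 0, 0.85], "twist": [0, 0, 0]}], grip=-1)

```text
t: 19.35
ee_pos: [438.9, 200.9, 312.2]
orientation: [2.362, 2.071, 0.0]
ft_force: [0.6, 0.2, 0.9]
width: 87.9
```

Run:
```python
from m import *
d=shot('scene','s4'); o=ctrl.get_obs(); print(o['ee_pos'],o['t'],o['width'])
im=d['img'][60:340,120:440,::-1].astype(float)*1.3
cv2.imwrite('pics/s4c.png',cv2.resize(np.clip(im,0,255).astype(np.uint8),None,fx=2,fy=2,interpolation=cv2.INTER_CUBIC))
l,cs=orange(d,20)
for i,c,a in cs:
  if 100<c[0]<350: print(c.round(1),a)
print(hullc(d,CAP['pot']+[0,0,2],448.5,271.3),hullc(d,CAP['tall']+[0,0,2],439.1,200.9))
```

```text
[440.10862713 201.39188707 315.7151822 ] 19.4 87.72544331943003
[164.5  43.4] 5730
[256.3  49.8] 43
[263.2  74.1] 507
[264.6 110.8] 144
[286.6 114.8] 287
[208.5 188.3] 300
[268.9 235.2] 319
[193.1 300.5] 112
[286.10801558 115.01809101] [263.87566923 110.25569404]
```

View pics/s4c.png

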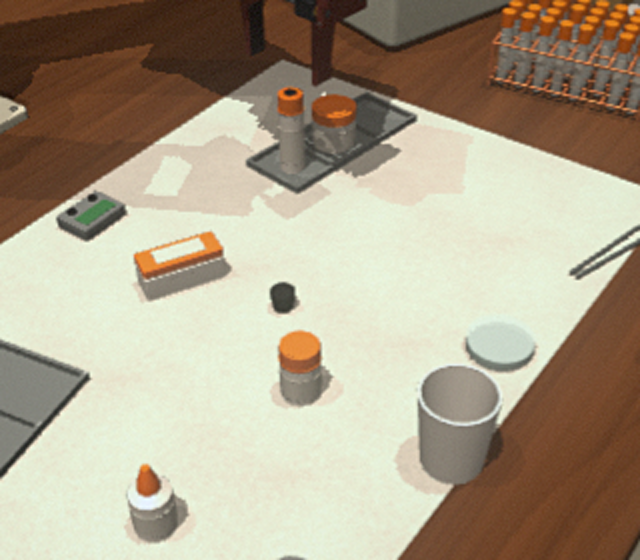

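Both are upright in their bays: the tube cap at (264.6, 110.8) against 263.9, 110.3 predicted, and the pot lid at (286.6, 114.8) against 286.1, 115.0. The dropper is next.

send_rows(commands=[{"translation": [0.04, -0.09, 0], "twist": [0, 0, 0.056]}, {"translation": [0.08, -0.18, 0], "twist": [0, 0, 0.112]}, {"translation": [0.12, -0.27, 0], "twist": [0, 0, 0.168]}, {"translation": [0.16, -0.36, 0], "twist": [0, 0, 0.224]}, {"translation": [0.2, -0.45, 0], "twist": [0, 0, 0.28]}, {"translation": [0.24, -0.54, 0], "twist": [0, 0, 0.336]}, {"translation": [0.28, -0.63, 0], "twist": [0, 0, 0.392]}, {"translation": [0.32, -0.72, 0], "twist": [0, 0, 0.448]}, {"translation": [0.36, -0.81, 0], "twist": [0, 0, 0.504]}, {"translation": [0.41, -0.9, 0], "twist": [0, 0, 0.56]}])

```text
t: 20.4
ee_pos: [480.1, 110.5, 311.2]
orientation: [2.048, 2.382, 0.001]
ft_force: [-0.9, 0.0, 0.5]
width: 87.8
```

send_rows(commands=[{"translation": [0.04, -0.09, 0], "twist": [0, 0, 0.056]}, {"translation": [0.08, -0.18, 0], "twist": [0, 0, 0.112]}, {"translation": [0.12, -0.27, 0], "twist": [0, 0, 0.168]}, {"translation": [0.16, -0.36, 0], "twist": [0, 0, 0.224]}, {"translation": [0.2, -0.45, 0], "twist": [0, 0, 0.28]}, {"translation": [0.24, -0.54, 0], "twist": [0, 0, 0.336]}, {"translation": [0.28, -0.63, 0], "twist": [0, 0, 0.392]}, {"translation": [0.32, -0.72, 0], "twist": [0, 0, 0.448]}, {"translation": [0.36, -0.81, 0], "twist": [0, 0, 0.504]}, {"translation": [0.41, -0.9, 0], "twist": [0, 0, 0.56]}])

```text
t: 21.4
ee_pos: [521.1, 20.5, 311.2]
orientation: [1.696, 2.644, 0.0]
ft_force: [-0.1, 0.9, 0.5]
width: 88.0
```

send_rows(commands=[{"translation": [0.04, -0.09, 0], "twist": [0, 0, 0.056]}, {"translation": [0.08, -0.18, 0], "twist": [0, 0, 0.112]}, {"translation": [0.12, -0.27, 0], "twist": [0, 0, 0.168]}, {"translation": [0.16, -0.36, 0], "twist": [0, 0, 0.224]}, {"translation": [0.2, -0.45, 0], "twist": [0, 0, 0.28]}, {"translation": [0.24, -0.54, 0], "twist": [0, 0, 0.336]}, {"translation": [0.28, -0.63, 0], "twist": [0, 0, 0.392]}, {"translation": [0.32, -0.72, 0], "twist": [0, 0, 0.448]}, {"translation": [0.36, -0.81, 0], "twist": [0, 0, 0.504]}, {"translation": [0.41, -0.9, 0], "twist": [0, 0, 0.56]}])

```text
t: 22.4
ee_pos: [562.1, -69.5, 311.2]
orientation: [1.31, 2.855, 0.0]
ft_force: [-0.0, -0.1, -0.1]
width: 87.8
```

send_rows(commands=[{"translation": [0.04, -0.09, 0], "twist": [0, 0, 0.056]}, {"translation": [0.08, -0.18, 0], "twist": [0, 0, 0.112]}, {"translation": [0.12, -0.27, 0], "twist": [0, 0, 0.168]}, {"translation": [0.16, -0.36, 0], "twist": [0, 0, 0.224]}, {"translation": [0.2, -0.45, 0], "twist": [0, 0, 0.28]}, {"translation": [0.24, -0.54, 0], "twist": [0, 0, 0.336]}, {"translation": [0.28, -0.63, 0], "twist": [0, 0, 0.392]}, {"translation": [0.32, -0.72, 0], "twist": [0, 0, 0.448]}, {"translation": [0.36, -0.81, 0], "twist": [0, 0, 0.504]}, {"translation": [0.41, -0.9, 0], "twist": [0, 0, 0.56]}])

```text
t: 23.4
ee_pos: [603.1, -159.5, 311.2]
orientation: [0.899, 3.01, 0.0]
ft_force: [0.9, 0.3, 0.4]
width: 87.4
```

send_rows(commands=[{"translation": [0.05, -0.1, 0], "twist": [0, 0, 0.056]}, {"translation": [0.1, -0.2, 0], "twist": [0, 0, 0.112]}, {"translation": [0.15, -0.3, 0], "twist": [0, 0, 0.168]}, {"translation": [0.2, -0.4, 0], "twist": [0, 0, 0.224]}, {"translation": [0.25, -0.5, 0], "twist": [0, 0, 0.28]}, {"translation": [0.3, -0.6, 0], "twist": [0, 0, 0.336]}, {"translation": [0.35, -0.72, 0], "twist": [0, 0, 0.392]}, {"translation": [0.4, -0.83, 0], "twist": [0, 0, 0.448]}, {"translation": [0.42, -0.9, 0], "twist": [0, 0, 0.504]}, {"translation": [0.42, -0.9, 0], "twist": [0, 0, 0.56]}])

```text
t: 24.4
ee_pos: [645.1, -249.9, 311.1]
orientation: [0.471, 3.105, -0.0]
ft_force: [-0.8, 0.2, -0.3]
width: 88.1
```

Run:
```python
from m import *
d=shot('wrist','w5'); o=ctrl.get_obs(); print(o['ee_pos'],o['t'])
R=cv2.Rodrigues(o['orientation'])[0]; print('jaw',np.degrees(np.arctan2(R[1,1],R[0,1])))
l,cs=orange(d,60)
for i,c,a in cs: print(c,a,solve(d,CAP['dropper'],c,px2w(d,[c],55)[0][:2]).round(1))
print(w2px(d,[[645,-249,0],[645,-249,70]]))
```

```text
[ 644.92664909 -249.32444114  310.9778004 ] 24.45
jaw 72.83807314107028
[548.19634703 160.23013699] 1095 [655.  -75.2]
[ 60.1043956  182.85714286] 182 [ 574.1 -383.2]
[[284.22859806 202.58470277]
 [284.30546522 233.70626975]]
```

View pics/w5.png

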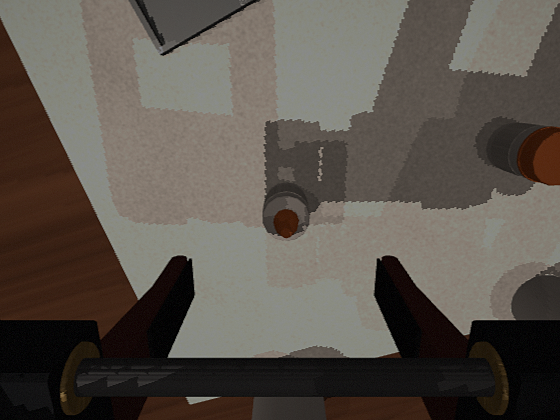

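Run:
```python
from m import *
a,b=load('top0'),load('scene0')
for z in (0,100,120,140,160,180): print(z,px2w(a,[(412,107)],z)[0].round(),px2w(b,[(265,349)],z)[0].round(), px2w(a,[(397,135)],z)[0].round())
```

```text
0 [ 891. -346.    0.] [ 760. -226.    0.] [ 815. -305.    0.]
100 [ 846. -315.  100.] [ 800. -276.  100.] [ 778. -278.  100.]
120 [ 838. -309.  120.] [ 808. -286.  120.] [ 770. -272.  120.]
140 [ 829. -302.  140.] [ 816. -296.  140.] [ 763. -267.  140.]
160 [ 820. -296.  160.] [ 825. -306.  160.] [ 755. -261.  160.]
180 [ 811. -290.  180.] [ 833. -316.  180.] [ 748. -256.  180.]
```

The bottle behind stands at about x 823, well clear of the gripper. The dropper's cap at px (286, 223) is where it was predicted, so I'm descending.

send_rows(commands=[{"translation": [0, 0, -0.08], "twist": [0, 0, 0]}, {"translation": [0, 0, -0.18], "twist": [0, 0, 0]}, {"translation": [0, 0, -0.28], "twist": [0, 0, 0]}, {"translation": [0, 0, -0.38], "twist": [0, 0, 0]}, {"translation": [0, 0, -0.48], "twist": [0, 0, 0]}, {"translation": [0, 0, -0.58], "twist": [0, 0, 0]}, {"translation": [0, 0, -0.68], "twist": [0, 0, 0]}, {"translation": [0, 0, -0.78], "twist": [0, 0, 0]}, {"translation": [0, 0, -0.88], "twist": [0, 0, 0]}, {"translation": [0, 0, -0.95], "twist": [0, 0, 0]}])

```text
t: 25.45
ee_pos: [644.9, -249.0, 214.5]
orientation: [-0.472, -3.105, -0.0]
ft_force: [0.2, 0.4, -1.0]
width: 87.6
```

send_rows(commands=[{"translation": [0, 0, -0.06], "twist": [0, 0, 0]}, {"translation": [0, 0, -0.12], "twist": [0, 0, 0]}, {"translation": [0, 0, -0.17], "twist": [0, 0, 0]}, {"translation": [0, 0, -0.2], "twist": [0, 0, 0]}, {"translation": [0, 0, -0.22], "twist": [0, 0, 0]}, {"translation": [0, 0, -0.23], "twist": [0, 0, 0]}, {"translation": [0, 0, -0.23], "twist": [0, 0, 0]}, {"translation": [0, 0, -0.23], "twist": [0, 0, 0]}, {"translation": [0, 0, -0.23], "twist": [0, 0, 0]}, {"translation": [0, 0, -0.23], "twist": [0, 0, 0]}])

```text
t: 26.45
ee_pos: [645.1, -249.1, 192.9]
orientation: [0.472, 3.106, -0.0]
ft_force: [0.6, 0.4, -0.9]
width: 87.8
```

send_rows(commands=[{"translation": [0, 0, 0], "twist": [0, 0, 0]}, {"translation": [0, 0, 0], "twist": [0, 0, 0]}, {"translation": [0, 0, 0], "twist": [0, 0, 0]}, {"translation": [0, 0, 0], "twist": [0, 0, 0]}, {"translation": [0, 0, 0], "twist": [0, 0, 0]}, {"translation": [0, 0, 0], "twist": [0, 0, 0]}, {"translation": [0, 0, 0], "twist": [0, 0, 0]}, {"translation": [0, 0, 0], "twist": [0, 0, 0]}, {"translation": [0, 0, 0], "twist": [0, 0, 0]}, {"translation": [0, 0, 0], "twist": [0, 0, 0]}], grip=1)

```text
t: 27.45
ee_pos: [645.1, -249.1, 192.7]
orientation: [-0.472, -3.106, -0.0]
ft_force: [0.2, 0.3, -0.6]
width: 33.2
```

send_rows(commands=[{"translation": [0, 0, 0.1], "twist": [0, 0, 0]}, {"translation": [-0.02, 0.05, 0.25], "twist": [0, 0, -0.03]}, {"translation": [-0.05, 0.15, 0.4], "twist": [0, 0, -0.08]}, {"translation": [-0.09, 0.28, 0.5], "twist": [0, 0, -0.13]}, {"translation": [-0.13, 0.4, 0.6], "twist": [0, 0, -0.19]}, {"translation": [-0.17, 0.52, 0.7], "twist": [0, 0, -0.25]}, {"translation": [-0.21, 0.64, 0.75], "twist": [0, 0, -0.31]}, {"translation": [-0.25, 0.76, 0.8], "twist": [0, 0, -0.36]}, {"translation": [-0.28, 0.88, 0.85], "twist": [0, 0, -0.41]}, {"translation": [-0.31, 0.98, 0.9], "twist": [0, 0, -0.47]}])

```text
t: 28.45
ee_pos: [613.9, -150.2, 284.5]
orientation: [0.835, 3.027, 0.0]
ft_force: [-0.1, -0.2, -0.2]
width: 33.3
```

send_rows(commands=[{"translation": [-0.03, 0.1, 0.05], "twist": [0, 0, -0.05]}, {"translation": [-0.06, 0.2, 0.1], "twist": [0, 0, -0.1]}, {"translation": [-0.09, 0.3, 0.15], "twist": [0, 0, -0.14]}, {"translation": [-0.12, 0.4, 0.2], "twist": [0, 0, -0.19]}, {"translation": [-0.15, 0.5, 0.25], "twist": [0, 0, -0.23]}, {"translation": [-0.18, 0.6, 0.3], "twist": [0, 0, -0.28]}, {"translation": [-0.21, 0.7, 0.3], "twist": [0, 0, -0.33]}, {"translation": [-0.24, 0.8, 0.3], "twist": [0, 0, -0.37]}, {"translation": [-0.27, 0.9, 0.3], "twist": [0, 0, -0.42]}, {"translation": [-0.31, 1, 0.3], "twist": [0, 0, -0.47]}])

```text
t: 29.45
ee_pos: [582.9, -50.4, 314.2]
orientation: [1.184, 2.908, 0.001]
ft_force: [-0.2, 0.2, -0.2]
width: 33.2
```

send_rows(commands=[{"translation": [-0.03, 0.1, 0], "twist": [0, 0, -0.05]}, {"translation": [-0.06, 0.2, 0], "twist": [0, 0, -0.1]}, {"translation": [-0.09, 0.3, 0], "twist": [0, 0, -0.14]}, {"translation": [-0.12, 0.4, 0], "twist": [0, 0, -0.19]}, {"translation": [-0.15, 0.5, 0], "twist": [0, 0, -0.23]}, {"translation": [-0.18, 0.6, 0], "twist": [0, 0, -0.28]}, {"translation": [-0.21, 0.7, 0], "twist": [0, 0, -0.33]}, {"translation": [-0.24, 0.8, 0], "twist": [0, 0, -0.37]}, {"translation": [-0.27, 0.9, 0], "twist": [0, 0, -0.42]}, {"translation": [-0.31, 1, 0], "twist": [0, 0, -0.47]}])

```text
t: 30.45
ee_pos: [551.9, 49.5, 314.1]
orientation: [1.517, 2.749, 0.002]
ft_force: [0.1, 0.5, 0.1]
width: 33.1
```

send_rows(commands=[{"translation": [-0.03, 0.1, 0], "twist": [0, 0, -0.05]}, {"translation": [-0.06, 0.2, 0], "twist": [0, 0, -0.1]}, {"translation": [-0.09, 0.3, 0], "twist": [0, 0, -0.14]}, {"translation": [-0.12, 0.4, 0], "twist": [0, 0, -0.19]}, {"translation": [-0.15, 0.5, 0], "twist": [0, 0, -0.23]}, {"translation": [-0.18, 0.6, 0], "twist": [0, 0, -0.28]}, {"translation": [-0.21, 0.7, 0], "twist": [0, 0, -0.33]}, {"translation": [-0.24, 0.8, 0], "twist": [0, 0, -0.37]}, {"translation": [-0.27, 0.9, 0], "twist": [0, 0, -0.42]}, {"translation": [-0.31, 1, 0], "twist": [0, 0, -0.47]}])

```text
t: 31.45
ee_pos: [520.8, 149.5, 314.1]
orientation: [1.829, 2.553, 0.002]
ft_force: [0.6, 0.0, -1.6]
width: 33.3
```

send_rows(commands=[{"translation": [-0.03, 0.1, 0], "twist": [0, 0, -0.05]}, {"translation": [-0.06, 0.2, 0], "twist": [0, 0, -0.1]}, {"translation": [-0.09, 0.3, 0], "twist": [0, 0, -0.14]}, {"translation": [-0.12, 0.4, 0], "twist": [0, 0, -0.19]}, {"translation": [-0.15, 0.5, 0], "twist": [0, 0, -0.23]}, {"translation": [-0.18, 0.6, 0], "twist": [0, 0, -0.28]}, {"translation": [-0.21, 0.7, 0], "twist": [0, 0, -0.33]}, {"translation": [-0.24, 0.8, 0], "twist": [0, 0, -0.37]}, {"translation": [-0.27, 0.9, 0], "twist": [0, 0, -0.42]}, {"translation": [-0.31, 1, 0], "twist": [0, 0, -0.47]}])

```text
t: 32.45
ee_pos: [489.8, 249.5, 314.1]
orientation: [2.116, 2.321, 0.003]
ft_force: [0.5, -0.2, 0.5]
width: 33.1
```

send_rows(commands=[{"translation": [-0.03, 0.1, 0], "twist": [0, 0, -0.05]}, {"translation": [-0.06, 0.2, 0], "twist": [0, 0, -0.1]}, {"translation": [-0.09, 0.3, 0], "twist": [0, 0, -0.14]}, {"translation": [-0.12, 0.4, 0], "twist": [0, 0, -0.19]}, {"translation": [-0.15, 0.5, 0], "twist": [0, 0, -0.23]}, {"translation": [-0.19, 0.62, 0], "twist": [0, 0, -0.28]}, {"translation": [-0.23, 0.74, 0], "twist": [0, 0, -0.33]}, {"translation": [-0.27, 0.85, 0], "twist": [0, 0, -0.37]}, {"translation": [-0.31, 0.92, 0], "twist": [0, 0, -0.42]}, {"translation": [-0.32, 0.93, 0], "twist": [0, 0, -0.46]}])

```text
t: 33.45
ee_pos: [457.5, 342.7, 314.0]
orientation: [2.368, 2.065, 0.003]
ft_force: [0.6, 0.0, -0.1]
width: 33.3
```

Run:
```python
from m import *
d=shot('scene','s6'); o=ctrl.get_obs(); print(o['ee_pos'],o['t'],o['width'])
R=cv2.Rodrigues(o['orientation'])[0]; print('jaw',np.degrees(np.arctan2(R[1,1],R[0,1])))
```

```text
[457.57364621 342.3574826  313.77826904] 33.5 33.464975264801275
jaw -7.875955834811104
```

send_rows(commands=[{"translation": [0, 0, -0.07], "twist": [0, 0, 0]}, {"translation": [0, 0, -0.17], "twist": [0, 0, 0]}, {"translation": [0, 0, -0.27], "twist": [0, 0, 0]}, {"translation": [0, 0, -0.37], "twist": [0, 0, 0]}, {"translation": [0, 0, -0.47], "twist": [0, 0, 0]}, {"translation": [0, 0, -0.57], "twist": [0, 0, 0]}, {"translation": [0, 0, -0.67], "twist": [0, 0, 0]}, {"translation": [0, 0, -0.77], "twist": [0, 0, 0]}, {"translation": [0, 0, -0.85], "twist": [0, 0, 0]}, {"translation": [0, 0, -0.92], "twist": [0, 0, 0]}])

```text
t: 34.5
ee_pos: [458.0, 341.9, 219.9]
orientation: [-2.367, -2.065, 0.0]
ft_force: [-0.3, 0.8, -0.7]
width: 33.4
```

send_rows(commands=[{"translation": [0, 0, -0.06], "twist": [0, 0, 0]}, {"translation": [0, 0, -0.11], "twist": [0, 0, 0]}, {"translation": [0, 0, -0.16], "twist": [0, 0, 0]}, {"translation": [0, 0, -0.2], "twist": [0, 0, 0]}, {"translation": [0, 0, -0.23], "twist": [0, 0, 0]}, {"translation": [0, 0, -0.25], "twist": [0, 0, 0]}, {"translation": [0, 0, -0.26], "twist": [0, 0, 0]}, {"translation": [0, 0, -0.265], "twist": [0, 0, 0]}, {"translation": [0, 0, -0.265], "twist": [0, 0, 0]}, {"translation": [0, 0, -0.265], "twist": [0, 0, 0]}])

```text
t: 35.5
ee_pos: [458.0, 341.9, 194.6]
orientation: [2.367, 2.065, 0.0]
ft_force: [-0.9, -1.4, 5.2]
width: 33.6
```

send_rows(commands=[{"translation": [0, 0, 0], "twist": [0, 0, 0]}, {"translation": [0, 0, 0], "twist": [0, 0, 0]}, {"translation": [0, 0, 0], "twist": [0, 0, 0]}, {"translation": [0, 0, 0], "twist": [0, 0, 0]}, {"translation": [0, 0, 0], "twist": [0, 0, 0]}, {"translation": [0, 0, 0.05], "twist": [0, 0, 0]}, {"translation": [0, 0, 0.15], "twist": [0, 0, 0]}, {"translation": [0, 0, 0.35], "twist": [0, 0, 0]}, {"translation": [0, 0, 0.6], "twist": [0, 0, 0]}, {"translation": [0, 0, 0.85], "twist": [0, 0, 0]}], grip=-1)

```text
t: 36.5
ee_pos: [458.0, 341.9, 280.7]
orientation: [-2.367, -2.065, -0.0]
ft_force: [-0.1, 0.9, 0.3]
width: 87.8
```

send_rows(commands=[{"translation": [0, -0.05, 0.1], "twist": [0, 0, -0.02]}, {"translation": [0.01, -0.12, 0.25], "twist": [0, 0, -0.04]}, {"translation": [0.01, -0.2, 0.35], "twist": [0, 0, -0.06]}, {"translation": [0.01, -0.3, 0.4], "twist": [0, 0, -0.08]}, {"translation": [0.02, -0.4, 0.4], "twist": [0, 0, -0.1]}, {"translation": [0.02, -0.5, 0.4], "twist": [0, 0, -0.12]}, {"translation": [0.02, -0.6, 0.4], "twist": [0, 0, -0.14]}, {"translation": [0.02, -0.7, 0.4], "twist": [0, 0, -0.16]}, {"translation": [0.03, -0.8, 0.4], "twist": [0, 0, -0.17]}, {"translation": [0.03, -0.9, 0.4], "twist": [0, 0, -0.18]}])

```text
t: 37.5
ee_pos: [461.2, 251.1, 319.0]
orientation: [-2.458, -1.956, 0.0]
ft_force: [0.4, -0.2, 0.1]
width: 87.8
```

send_rows(commands=[{"translation": [0, -0.09, 0], "twist": [0, 0, -0.02]}, {"translation": [0.01, -0.18, 0], "twist": [0, 0, -0.04]}, {"translation": [0.01, -0.27, 0], "twist": [0, 0, -0.06]}, {"translation": [0.01, -0.36, 0], "twist": [0, 0, -0.08]}, {"translation": [0.02, -0.45, 0], "twist": [0, 0, -0.1]}, {"translation": [0.02, -0.54, 0], "twist": [0, 0, -0.12]}, {"translation": [0.02, -0.63, 0], "twist": [0, 0, -0.14]}, {"translation": [0.02, -0.72, 0], "twist": [0, 0, -0.16]}, {"translation": [0.03, -0.81, 0], "twist": [0, 0, -0.17]}, {"translation": [0.03, -0.9, 0], "twist": [0, 0, -0.18]}])

```text
t: 38.5
ee_pos: [464.2, 161.2, 319.2]
orientation: [2.544, 1.844, 0.0]
ft_force: [-0.5, -0.3, -0.7]
width: 88.3
```

send_rows(commands=[{"translation": [0, -0.09, 0], "twist": [0, 0, -0.02]}, {"translation": [0.01, -0.18, 0], "twist": [0, 0, -0.04]}, {"translation": [0.01, -0.27, 0], "twist": [0, 0, -0.06]}, {"translation": [0.01, -0.36, 0], "twist": [0, 0, -0.08]}, {"translation": [0.02, -0.45, 0], "twist": [0, 0, -0.1]}, {"translation": [0.02, -0.54, 0], "twist": [0, 0, -0.12]}, {"translation": [0.02, -0.63, 0], "twist": [0, 0, -0.14]}, {"translation": [0.02, -0.72, 0], "twist": [0, 0, -0.16]}, {"translation": [0.03, -0.81, 0], "twist": [0, 0, -0.17]}, {"translation": [0.03, -0.9, 0], "twist": [0, 0, -0.18]}])

```text
t: 39.5
ee_pos: [467.2, 71.2, 319.2]
orientation: [2.624, 1.727, 0.0]
ft_force: [0.9, -0.3, -0.1]
width: 87.5
```

send_rows(commands=[{"translation": [0, -0.09, 0], "twist": [0, 0, -0.02]}, {"translation": [0.01, -0.18, 0], "twist": [0, 0, -0.04]}, {"translation": [0.01, -0.27, 0], "twist": [0, 0, -0.06]}, {"translation": [0.01, -0.36, -0.05], "twist": [0, 0, -0.08]}, {"translation": [0.02, -0.47, -0.1], "twist": [0, 0, -0.1]}, {"translation": [0.02, -0.6, -0.15], "twist": [0, 0, -0.12]}, {"translation": [0.02, -0.72, -0.2], "twist": [0, 0, -0.14]}, {"translation": [0.02, -0.83, -0.25], "twist": [0, 0, -0.15]}, {"translation": [0.02, -0.89, -0.28], "twist": [0, 0, -0.16]}, {"translation": [0.02, -0.9, -0.28], "twist": [0, 0, -0.16]}])

```text
t: 40.5
ee_pos: [468.9, -18.9, 290.6]
orientation: [-2.691, -1.62, 0.001]
ft_force: [1.5, 1.0, 1.1]
width: 88.0
```

Run:
```python
from m import *
d=shot('wrist','w7'); s=shot('scene','s7'); o=ctrl.get_obs(); print(o['ee_pos'],o['t'])
R=cv2.Rodrigues(o['orientation'])[0]; print('jaw',np.degrees(np.arctan2(R[1,1],R[0,1])))
# fit lid outline
im=cv2.cvtColor(d['img'],cv2.COLOR_RGB2HSV); m=cv2.inRange(im,(5,150,50),(25,255,255))
m=cv2.morphologyEx(m,cv2.MORPH_CLOSE,np.ones((45,45)))
c=max(cv2.findContours(m,0,2)[0],key=cv2.contourArea)
r=cv2.minAreaRect(px2w(d,c[:,0]+0.,38)[:,:2].astype(np.float32)); print(r)
v=np.clip(np.hstack([d['img'],s['img'][60:340,120:440].repeat(1,0) if 0 else s['img']])[:,:,::-1]*1.4,0,255).astype(np.uint8)
cv2.imwrite('pics/ws7.png',cv2.resize(v,None,fx=.71,fy=.71,interpolation=cv2.INTER_AREA))
```

```text
[469.07288866 -18.25940608 291.10730006] 40.6
jaw -27.873751334810763
((467.3612060546875, -14.974590301513672), (81.80443572998047, 31.32732391357422), 62.21760559082031)
```

View pics/ws7.png

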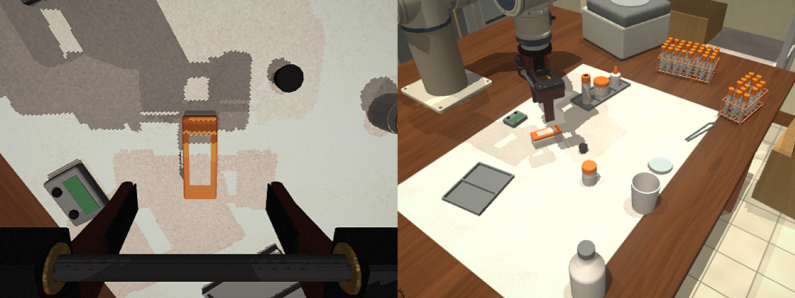

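The tray3 items all stand in their bays. The slide box sits between the fingers at (467, -15), angle 62.2°, with size 82 x 31 as expected, so I'm descending.

send_rows(commands=[{"translation": [-0.01, 0.02, -0.1], "twist": [0, 0, 0]}, {"translation": [-0.01, 0.02, -0.22], "twist": [0, 0, 0]}, {"translation": [-0.01, 0.02, -0.34], "twist": [0, 0, 0]}, {"translation": [-0.01, 0.02, -0.46], "twist": [0, 0, 0]}, {"translation": [-0.01, 0.02, -0.58], "twist": [0, 0, 0]}, {"translation": [-0.01, 0.02, -0.7], "twist": [0, 0, 0]}, {"translation": [-0.01, 0.02, -0.8], "twist": [0, 0, 0]}, {"translation": [-0.01, 0.02, -0.9], "twist": [0, 0, 0]}, {"translation": [-0.01, 0.02, -0.96], "twist": [0, 0, 0]}, {"translation": [-0.01, 0.02, -0.98], "twist": [0, 0, 0]}])

```text
t: 41.6
ee_pos: [467.9, -16.1, 192.4]
orientation: [-2.69, -1.621, 0.001]
ft_force: [-0.9, 0.2, 0.8]
width: 88.0
```

send_rows(commands=[{"translation": [0, 0, 0], "twist": [0, 0, 0]}, {"translation": [0, 0, 0], "twist": [0, 0, 0]}, {"translation": [0, 0, 0], "twist": [0, 0, 0]}, {"translation": [0, 0, 0], "twist": [0, 0, 0]}, {"translation": [0, 0, 0], "twist": [0, 0, 0]}, {"translation": [0, 0, 0], "twist": [0, 0, 0]}, {"translation": [0, 0, 0], "twist": [0, 0, 0]}, {"translation": [0, 0, 0], "twist": [0, 0, 0]}, {"translation": [0, 0, 0], "twist": [0, 0, 0]}, {"translation": [0, 0, 0], "twist": [0, 0, 0]}], grip=1)

```text
t: 42.6
ee_pos: [468.1, -16.1, 193.2]
orientation: [2.691, 1.622, 0.0]
ft_force: [-1.7, -0.5, 1.5]
width: 31.8
```

send_rows(commands=[{"translation": [0, 0, 0.12], "twist": [0, 0, 0]}, {"translation": [0, -0.03, 0.25], "twist": [0, 0, 0]}, {"translation": [-0.01, -0.12, 0.4], "twist": [0, 0, -0.1]}, {"translation": [-0.03, -0.24, 0.5], "twist": [0, 0, -0.2]}, {"translation": [-0.05, -0.36, 0.5], "twist": [0, 0, -0.31]}, {"translation": [-0.06, -0.48, 0.5], "twist": [0, 0, -0.43]}, {"translation": [-0.08, -0.6, 0.5], "twist": [0, 0, -0.55]}, {"translation": [-0.1, -0.72, 0.5], "twist": [0, 0, -0.67]}, {"translation": [-0.11, -0.85, 0.5], "twist": [0, 0, -0.79]}, {"translation": [-0.12, -0.97, 0.5], "twist": [0, 0, -0.91]}])

```text
t: 43.6
ee_pos: [455.5, -114.4, 243.0]
orientation: [-2.989, -0.966, 0.001]
ft_force: [-0.6, 0.5, -0.5]
width: 32.2
```

send_rows(commands=[{"translation": [-0.01, -0.12, 0], "twist": [0, 0, -0.12]}, {"translation": [-0.03, -0.24, 0], "twist": [0, 0, -0.24]}, {"translation": [-0.04, -0.36, 0], "twist": [0, 0, -0.36]}, {"translation": [-0.06, -0.48, 0], "twist": [0, 0, -0.48]}, {"translation": [-0.08, -0.6, 0], "twist": [0, 0, -0.6]}, {"translation": [-0.1, -0.72, 0], "twist": [0, 0, -0.7]}, {"translation": [-0.11, -0.82, 0], "twist": [0, 0, -0.79]}, {"translation": [-0.12, -0.92, 0], "twist": [0, 0, -0.86]}, {"translation": [-0.13, -0.97, 0], "twist": [0, 0, -0.91]}, {"translation": [-0.13, -0.97, 0], "twist": [0, 0, -0.92]}])

```text
t: 44.6
ee_pos: [443.0, -210.7, 243.1]
orientation: [3.13, 0.263, 0.0]
ft_force: [0.2, 0.8, -0.7]
width: 31.7
```

Run:
```python
from m import *
d=shot('wrist','w8'); s=shot('scene','s8'); o=ctrl.get_obs(); print(o['ee_pos'],o['ft_force'],o['t'],o['width'])
R=cv2.Rodrigues(o['orientation'])[0]; print('jaw',np.degrees(np.arctan2(R[1,1],R[0,1])))
c=np.array([448.5,-242.3]); a=np.radians(-80.2); ux=np.array([np.cos(a),np.sin(a)]); uy=np.array([-ux[1],ux[0]])
out=[]
for e in(d,s):
    im=np.clip(e['img'][:,:,::-1]*1.5,0,255).astype(np.uint8).copy()
    for k,X,Y in((0,136,112),(-33,62,104),(33,62,104)):
        P=np.array([np.r_[c+(k+i*X/2)*ux+j*Y/2*uy,9] for i,j in((-1,-1),(-1,1),(1,1),(1,-1))])
        cv2.polylines(im,[np.round(w2px(e,P)).astype(int)],True,(0,0,255),1)
    out.append(im)
cv2.imwrite('pics/w8o.png',cv2.resize(np.hstack([out[0],out[1][120:400,20:300].repeat(1,0) if 0 else cv2.resize(out[1][150:360,0:280],(560,420))]),None,fx=.71,fy=.71,interpolation=cv2.INTER_AREA))
```

```text
[ 442.97577146 -209.99928135  243.13254131] [ 0.00911233  0.49458933 -0.59394414] 44.7 31.9965820167719
jaw -80.27297606696084
```

View pics/w8o.png

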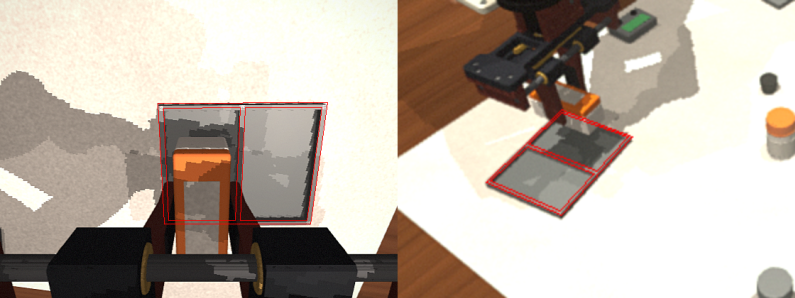

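The box is aligned with the bay and the outlines overlay the tray in both views. Lowering it now.

send_rows(commands=[{"translation": [0, 0, -0.07], "twist": [0, 0, 0]}, {"translation": [0, 0, -0.15], "twist": [0, 0, 0]}, {"translation": [0, 0, -0.23], "twist": [0, 0, 0]}, {"translation": [0, 0, -0.31], "twist": [0, 0, 0]}, {"translation": [0, 0, -0.37], "twist": [0, 0, 0]}, {"translation": [0, 0, -0.42], "twist": [0, 0, 0]}, {"translation": [0, 0, -0.45], "twist": [0, 0, 0]}, {"translation": [0, 0, -0.47], "twist": [0, 0, 0]}, {"translation": [0, 0, -0.48], "twist": [0, 0, 0]}, {"translation": [0, 0, -0.48], "twist": [0, 0, 0]}])

```text
t: 45.7
ee_pos: [443.1, -210.1, 195.4]
orientation: [3.13, 0.266, 0.001]
ft_force: [0.1, -0.1, 0.7]
width: 32.1
```

send_rows(commands=[{"translation": [0, 0, 0], "twist": [0, 0, 0]}, {"translation": [0, 0, 0], "twist": [0, 0, 0]}, {"translation": [0, 0, 0], "twist": [0, 0, 0]}, {"translation": [0, 0, 0], "twist": [0, 0, 0]}, {"translation": [0, 0, 0], "twist": [0, 0, 0]}, {"translation": [0, 0, 0.05], "twist": [0, 0, 0]}, {"translation": [0, 0, 0.15], "twist": [0, 0, 0]}, {"translation": [0, 0, 0.35], "twist": [0, 0, 0]}, {"translation": [0, 0, 0.6], "twist": [0, 0, 0]}, {"translation": [0, 0, 0.85], "twist": [0, 0, 0]}], grip=-1)

```text
t: 46.7
ee_pos: [442.9, -210.0, 281.6]
orientation: [-3.13, -0.266, 0.0]
ft_force: [1.0, -0.6, 0.6]
width: 88.3
```

send_rows(commands=[{"translation": [0.1, 0.07, 0], "twist": [0, 0, 0]}, {"translation": [0.2, 0.14, 0], "twist": [0, 0, 0]}, {"translation": [0.3, 0.21, 0], "twist": [0, 0, 0]}, {"translation": [0.4, 0.28, 0], "twist": [0, 0, 0]}, {"translation": [0.5, 0.35, 0], "twist": [0, 0, 0]}, {"translation": [0.6, 0.42, 0], "twist": [0, 0, 0]}, {"translation": [0.7, 0.49, 0], "twist": [0, 0, 0]}, {"translation": [0.8, 0.56, 0], "twist": [0, 0, 0]}, {"translation": [0.9, 0.63, 0], "twist": [0, 0, 0]}, {"translation": [1, 0.7, 0], "twist": [0, 0, 0]}])

```text
t: 47.7
ee_pos: [543.9, -139.5, 280.1]
orientation: [-3.13, -0.266, 0.0]
ft_force: [0.2, -1.0, -0.2]
width: 88.1
```

send_rows(commands=[{"translation": [0.12, 0.07, 0], "twist": [0, 0, 0]}, {"translation": [0.24, 0.14, 0], "twist": [0, 0, 0]}, {"translation": [0.36, 0.21, 0], "twist": [0, 0, 0]}, {"translation": [0.48, 0.28, 0], "twist": [0, 0, 0]}, {"translation": [0.6, 0.35, 0], "twist": [0, 0, 0]}, {"translation": [0.72, 0.42, 0], "twist": [0, 0, 0]}, {"translation": [0.84, 0.49, 0], "twist": [0, 0, 0]}, {"translation": [0.93, 0.56, 0], "twist": [0, 0, 0]}, {"translation": [0.98, 0.63, 0], "twist": [0, 0, 0]}, {"translation": [1, 0.69, 0], "twist": [0, 0, 0]}])

```text
t: 48.7
ee_pos: [643.5, -70.4, 280.1]
orientation: [-3.13, -0.267, 0.0]
ft_force: [-0.5, 0.1, 0.2]
width: 87.7
```

Run:
```python
from m import *
d=shot('wrist','w9'); o=ctrl.get_obs(); print(o['ee_pos'],o['t'])
l,cs=orange(d,60)
for i,c,a in cs: print(c,a,solve(d,CAP['short'],c,px2w(d,[c],55)[0][:2]).round(1))
```

```text
[643.35695214 -69.77676315 280.05532751] 48.75
[282.3960396  199.17821782] 101 [668.  -64.3]
[286.29750779 227.1923676 ] 2568 [651.3 -69.5]
```

View pics/w9.png

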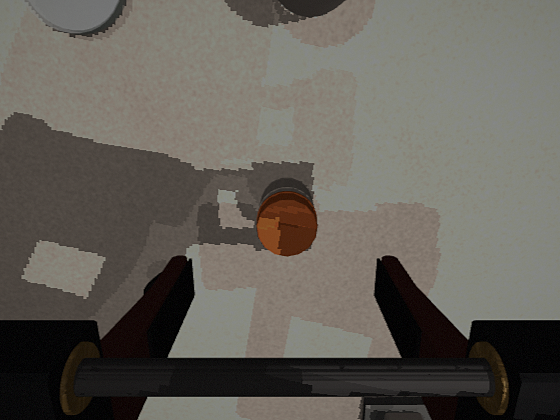

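Run:
```python
from m import *
print(px2w(load('top0'),[(271.5,226.5)],14),px2w(load('wrist' and 'w9'),[(160,275)],11),px2w(load('w9'),[(287,224)],50))
```

```text
[[574.87444462   6.58506489  14.        ]] [[583.97033364  13.50654982  11.        ]] [[652.96307681 -69.6359243   50.        ]]
```

The short tube's cap, at px (287, 224), measures about (652.5, -70). The stopper at about (578, 10) and the dish are clear of the fingers, so I'm descending.

send_rows(commands=[{"translation": [0.06, 0, -0.02], "twist": [0, 0, 0]}, {"translation": [0.09, 0, -0.1], "twist": [0, 0, 0]}, {"translation": [0.09, 0, -0.21], "twist": [0, 0, 0]}, {"translation": [0.09, 0, -0.32], "twist": [0, 0, 0]}, {"translation": [0.09, 0, -0.43], "twist": [0, 0, 0]}, {"translation": [0.09, 0, -0.54], "twist": [0, 0, 0]}, {"translation": [0.09, 0, -0.65], "twist": [0, 0, 0]}, {"translation": [0.09, 0, -0.74], "twist": [0, 0, 0]}, {"translation": [0.09, 0, -0.8], "twist": [0, 0, 0]}, {"translation": [0.09, 0, -0.81], "twist": [0, 0, 0]}])

```text
t: 49.75
ee_pos: [651.8, -71.0, 198.2]
orientation: [-3.13, -0.266, 0.002]
ft_force: [-0.1, -0.1, -0.3]
width: 87.8
```

send_rows(commands=[{"translation": [0, 0, 0], "twist": [0, 0, 0]}, {"translation": [0, 0, 0], "twist": [0, 0, 0]}, {"translation": [0, 0, 0], "twist": [0, 0, 0]}, {"translation": [0, 0, 0], "twist": [0, 0, 0]}, {"translation": [0, 0, 0], "twist": [0, 0, 0]}, {"translation": [0, 0, 0], "twist": [0, 0, 0]}, {"translation": [0, 0, 0], "twist": [0, 0, 0]}, {"translation": [0, 0, 0], "twist": [0, 0, 0]}, {"translation": [0, 0, 0], "twist": [0, 0, 0]}, {"translation": [0, 0, 0], "twist": [0, 0, 0]}], grip=1)

```text
t: 50.75
ee_pos: [652.1, -71.1, 199.2]
orientation: [-3.13, -0.266, -0.0]
ft_force: [-0.2, 0.3, 0.8]
width: 35.1
```

send_rows(commands=[{"translation": [0, 0, 0.12], "twist": [0, 0, 0]}, {"translation": [-0.03, -0.03, 0.27], "twist": [0, 0, 0.05]}, {"translation": [-0.09, -0.09, 0.42], "twist": [0, 0, 0.15]}, {"translation": [-0.16, -0.17, 0.55], "twist": [0, 0, 0.27]}, {"translation": [-0.24, -0.25, 0.6], "twist": [0, 0, 0.39]}, {"translation": [-0.32, -0.33, 0.6], "twist": [0, 0, 0.51]}, {"translation": [-0.4, -0.42, 0.6], "twist": [0, 0, 0.63]}, {"translation": [-0.49, -0.5, 0.6], "twist": [0, 0, 0.75]}, {"translation": [-0.57, -0.59, 0.6], "twist": [0, 0, 0.88]}, {"translation": [-0.66, -0.68, 0.6], "twist": [0, 0, 1]}])

```text
t: 51.75
ee_pos: [585.9, -139.5, 260.1]
orientation: [2.965, 1.036, 0.001]
ft_force: [0.5, -1.2, -0.8]
width: 35.2
```

send_rows(commands=[{"translation": [-0.07, -0.07, 0], "twist": [0, 0, 0.1]}, {"translation": [-0.13, -0.14, 0], "twist": [0, 0, 0.2]}, {"translation": [-0.2, -0.2, 0], "twist": [0, 0, 0.3]}, {"translation": [-0.26, -0.27, 0], "twist": [0, 0, 0.4]}, {"translation": [-0.33, -0.34, 0], "twist": [0, 0, 0.5]}, {"translation": [-0.4, -0.41, 0], "twist": [0, 0, 0.6]}, {"translation": [-0.46, -0.48, 0], "twist": [0, 0, 0.7]}, {"translation": [-0.53, -0.54, 0], "twist": [0, 0, 0.8]}, {"translation": [-0.6, -0.61, 0], "twist": [0, 0, 0.9]}, {"translation": [-0.66, -0.68, 0], "twist": [0, 0, 1]}])

```text
t: 52.75
ee_pos: [519.8, -207.4, 260.0]
orientation: [2.617, 1.737, 0.001]
ft_force: [0.8, -0.1, -0.2]
width: 35.3
```

send_rows(commands=[{"translation": [-0.07, -0.07, 0], "twist": [0, 0, 0.1]}, {"translation": [-0.13, -0.14, 0], "twist": [0, 0, 0.2]}, {"translation": [-0.2, -0.21, 0], "twist": [0, 0, 0.3]}, {"translation": [-0.28, -0.29, 0], "twist": [0, 0, 0.42]}, {"translation": [-0.36, -0.37, 0], "twist": [0, 0, 0.54]}, {"translation": [-0.44, -0.45, 0], "twist": [0, 0, 0.66]}, {"translation": [-0.52, -0.54, 0], "twist": [0, 0, 0.78]}, {"translation": [-0.6, -0.62, 0], "twist": [0, 0, 0.9]}, {"translation": [-0.65, -0.67, 0], "twist": [0, 0, 0.98]}, {"translation": [-0.66, -0.68, 0], "twist": [0, 0, 1]}])

```text
t: 53.75
ee_pos: [453.7, -275.6, 259.9]
orientation: [2.109, 2.328, 0.0]
ft_force: [-0.1, 0.9, -0.2]
width: 35.0
```

Run:
```python
from m import *
d=shot('scene','s10'); o=ctrl.get_obs(); print(o['ee_pos'],o['t'],o['width'])
cv2.imwrite('pics/s10c.png',cv2.resize(np.clip(d['img'][60:360,0:400,::-1]*1.3,0,255).astype(np.uint8),None,fx=2,fy=2,interpolation=cv2.INTER_CUBIC))
```

```text
[ 453.84763231 -275.47729292  259.82743631] 53.8 34.84115339327736
```

View pics/s10c.png

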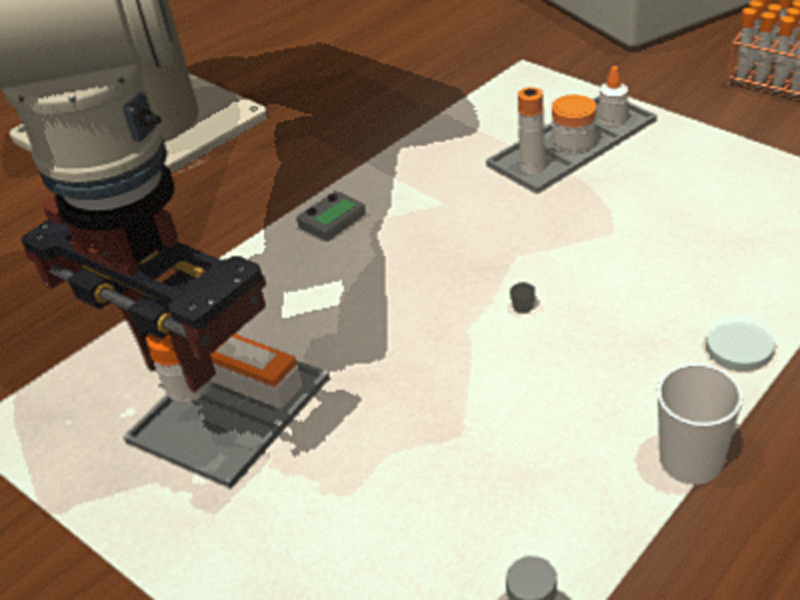

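The slide box lies in its bay, the tray3 kit is fine, and the short tube hangs upright over the empty bay. Lowering and releasing it.

send_rows(commands=[{"translation": [0, 0, -0.08], "twist": [0, 0, 0]}, {"translation": [0, 0, -0.17], "twist": [0, 0, 0]}, {"translation": [0, 0, -0.27], "twist": [0, 0, 0]}, {"translation": [0, 0, -0.36], "twist": [0, 0, 0]}, {"translation": [0, 0, -0.44], "twist": [0, 0, 0]}, {"translation": [0, 0, -0.5], "twist": [0, 0, 0]}, {"translation": [0, 0, -0.545], "twist": [0, 0, 0]}, {"translation": [0, 0, -0.57], "twist": [0, 0, 0]}, {"translation": [0, 0, -0.585], "twist": [0, 0, 0]}, {"translation": [0, 0, -0.585], "twist": [0, 0, 0]}])

```text
t: 54.8
ee_pos: [454.0, -275.1, 201.1]
orientation: [-2.109, -2.329, 0.0]
ft_force: [-2.2, 1.5, 3.1]
width: 34.8
```

send_rows(commands=[{"translation": [0, 0, 0], "twist": [0, 0, 0]}, {"translation": [0, 0, 0], "twist": [0, 0, 0]}, {"translation": [0, 0, 0], "twist": [0, 0, 0]}, {"translation": [0, 0, 0], "twist": [0, 0, 0]}, {"translation": [0, 0, 0], "twist": [0, 0, 0]}, {"translation": [0, 0, 0.05], "twist": [0, 0, 0]}, {"translation": [0, 0, 0.15], "twist": [0, 0, 0]}, {"translation": [0, 0, 0.35], "twist": [0, 0, 0]}, {"translation": [0, 0, 0.6], "twist": [0, 0, 0]}, {"translation": [0, 0, 0.85], "twist": [0, 0, 0]}], grip=-1)

```text
t: 55.8
ee_pos: [453.9, -275.0, 287.1]
orientation: [-2.109, -2.329, 0.0]
ft_force: [-0.3, -0.5, 0.5]
width: 87.4
```

send_rows(commands=[{"translation": [0, 0, 0.1], "twist": [0, 0, 0]}, {"translation": [0, 0, 0.2], "twist": [0, 0, 0]}, {"translation": [0, 0, 0.3], "twist": [0, 0, 0]}, {"translation": [0, 0, 0.4], "twist": [0, 0, 0]}, {"translation": [0, 0, 0.5], "twist": [0, 0, 0]}, {"translation": [0, 0, 0.6], "twist": [0, 0, 0]}, {"translation": [0, 0, 0.7], "twist": [0, 0, 0]}, {"translation": [0, 0, 0.8], "twist": [0, 0, 0]}, {"translation": [0, 0, 0.9], "twist": [0, 0, 0]}, {"translation": [0, 0, 0.9], "twist": [0, 0, 0]}])

```text
t: 56.8
ee_pos: [454.4, -275.3, 377.2]
orientation: [2.107, 2.327, 0.001]
ft_force: [-0.5, 0.9, -0.8]
width: 87.6
```

Run:
```python
from m import *
d=shot('scene','s11'); w=shot('wrist','w11'); o=ctrl.get_obs(); print(o['ee_pos'],o['t'],o['width'],o['ft_force'])
l,cs=orange(d,20)
T=dict(pot=(448.5,271.3),tall=(439.1,200.9),dropper=(457.9,341.6),short=(454.1,-274.8))
for k,p in T.items():
    e=hullc(d,CAP[k]+[0,0,2],*p); i,c,a=min(cs,key=lambda q:np.hypot(*(q[1]-e)))
    q=solve(d,CAP[k]+[0,0,2],c,p); print(k,e.round(1),c.round(1),a,(q-p).round(1))
v=[cv2.resize(x,(400,300)) for x in (d['img'],)]
a=np.clip(d['img'][60:360,0:400,::-1]*1.3,0,255).astype(np.uint8)
b=np.clip(w['img'][:,80:480,::-1]*1.5,0,255).astype(np.uint8)
cv2.imwrite('pics/f11.png',np.hstack([cv2.resize(a,(400,300)),cv2.resize(b,(286,300))]))
```

```text
[ 454.0346574  -275.08080762  375.88012666] 56.9 87.81231639733649 [ 0.10618143  0.63414998 -0.07819028]
pot [286.1 115. ] [286.6 114.8] 282 [0.5 1.2]
tall [263.9 110.3] [264.8 110.9] 136 [ 3.2 -0.8]
dropper [306.4 100.4] [306.6  98. ] 70 [-3.6  3.5]
short [ 95.3 257.1] [ 95.9 256.5] 427 [-0.1  1.4]
```

View pics/f11.png

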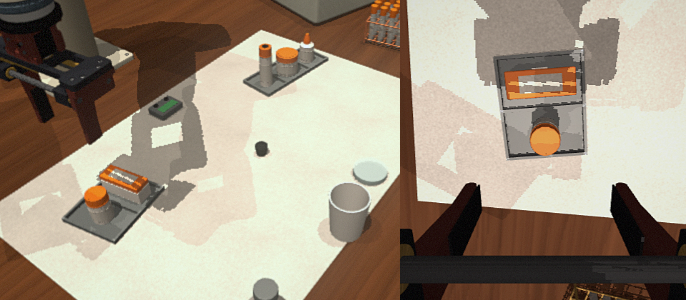

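Everything stands in its bay, and the stopper and dish have not moved. Handing in.

```bash
python3 -c "
from workcell import ctrl
print(ctrl.close_job())"
```

```text
the job is handed in; nothing more can be done
None
```

Both kits are made up and the job was handed in at about 57 s of the 115 s allowed. No verdict is reported at hand-in.

- **Three-bay tray:** the pot is in the middle bay, with the tall tube and the dropper bottle in the end bays.
- **Two-bay tray:** the slide box lies lid up along its bay, and the short tube stands in the other bay.

**Last checks:** The final scene and wrist pictures show all five upright in their bays. The stopper and dish looked to be where they started. The wrist force read at most about 5 N on setting down.

| Item | Measured offset from bay centre |
|---|---|
| Pot | about 1 mm |
| Short tube | about 1 mm |
| Tall tube | about 3 mm |
| Dropper bottle | about 5 mm |

**What disagreed:** The dropper's 5 mm is mostly bias in the scene view. Before it was picked up, the scene and top views of its cap differed by about 9 mm. It was gripped and set down at the planned spot, within the bay's clearance. I checked the slide box by eye only; I did not measure its final pose.

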